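# Open the hood of the sectioning saw

### The job

Open the saw's hood so the cut specimen can be taken out: press the red release tab at the front until the hood springs ajar by itself, then push the hood by its orange lip all the way up and back until it rests on its stop and stays there. Only press and push with the fingers, gently and without gripping anything; do not press the green start button, do not touch the blade and specimen, and leave the saw and the loose things where they stand. Finish with the robot clear of everything.

Things in the scene. Friction and masses are not known exactly. Their poses are not given: they have to be found in the camera images.
- saw: bench saw, white housing 300 (x) by 340 (y) mm, deck 110 mm above the table (front strip 100 mm); 10 kg, loose on rubber feet. Origin: centre of its underside. Its front (controls) faces its -x, z up. A gearbox tower stands at y 103 to 153, x -45 to 85, 172 mm high; a red and yellow stop knob at x -131, y 115, 129 mm high. Two loose specimens stand on the deck at y -140 to -125.
- release_tab (a joint): angle of the red release tab in rad: 0 at rest, 0.27 fully down. A sprung paddle 42 mm wide (y), 41 mm long (x) in the middle of the saw's front, a dark steel hook behind it. Hinged along y, 32 mm behind (+x) and 6 mm below point tab_pad. Pressed there it starts at 2 N, frees the hood at about 0.13 rad (4 mm, 4 N), is fully down at 5 N (9 mm). It springs back when let go.
- tab_pad (a point): the place to press, on top of the red release tab: 118 mm above the table, 142 mm in front (-x) of the saw's origin; at rest its axes are like the saw's. Press straight down, within 10 mm of it. The tab's free end is 14 mm in front of it, the hook's front face 28 mm behind it.
- hood (a joint): opening angle of the hood in rad: 0 shut and latched, about 0.5 ajar (its spring plunger lifts it so far in under 1 s once the tab is pressed), 1.6 fully open on its stop. Damped hinge with a little friction: let go below about 0.9 it sinks back to ajar, beyond about 1.35 it sinks open, between it stays. 2 N along its arc moves it at the lip (a level push when ajar: up to 9 N).
- hood_lip (a point): middle of the front edge of the hood's orange lip, which runs 80 mm to either side along y and is 10 mm thick. Moves with the hood: height 143 mm shut, about 224 ajar, about 292 fully open. The hood is a clear box with grey edges, 160 (x) by 180 (y) by 75 mm high, open below, 0.3 kg; its front wall stands 15 mm behind the lip's edge.
- hood_hinge (a point): middle of the hood's hinge axis, which runs along the saw's y at the back of the hood, 118 mm above the table; fixed to the saw, axes like the saw's. Shut, the lip's edge is 175 mm in front (-x) of it and 25 mm higher; opening, it goes up and back on an arc of 177 mm radius about it; fully open it stands 174 mm above it and 30 mm behind it.
- cutting_unit: inside the hood, fixed to the saw; origin and axes as the saw's. Upright 102 mm blade in the x-z plane at y 12 mm, its top at 176 mm; at its right the arm and chuck with a copper bar specimen, up to 179 mm high, x -50 to 65 mm. Not to be touched.
- start (a joint): travel of the green start button in m, 0 up, 0.005 fully down; 22 mm wide, its top about 122 mm above the table, 115 mm to the right of the tab. Must not be pressed.
- mount_black: loose embedded specimen, a black resin cylinder 30 mm in diameter and 18 mm tall with a bright steel disc in its top; stands on the saw's ledge to the right of the hood. Origin: centre of its underside. Leave alone.
- mount_yellow: loose embedded specimen, a yellow resin cylinder 30 mm in diameter and 18 mm tall with a bright steel disc in its top; stands on the saw's ledge to the right of the hood. Origin: centre of its underside. Leave alone.
- mount_blue: loose embedded specimen, a blue resin cylinder 30 mm in diameter and 18 mm tall with a bright steel disc in its top; stands on the mat in front of the saw. Origin: centre of its underside. Leave alone.
- spanner: steel spanner 140 mm long lying on the mat in front of the saw, about 10 mm high; its x axis runs along it. Leave alone.
- coolant_bottle: closed white bottle with a blue cap, 66 mm in diameter, 190 mm tall, standing beside the saw. Origin: centre of its underside. Leave alone.
- blade_case: flat blue blade case 130 by 130 by 14 mm lying beside the saw. Origin: centre of its underside. Leave alone.
- dressing_stick: off-white blade dressing stick 100 (x) by 20 by 20 mm lying beside the saw. Origin: centre of its underside. Leave alone.

How it is judged:
By the outcome, as a careful person would: the job done as asked, in the order asked, and still so for the second after the job is handed in, with the robot touching nothing.
It also fails if it takes over 42 s, if anything falls off the work surface, if the arm or the gripper's body presses on something with over 40 N, if the wrist force passes 120 N, or if a joint passes its speed limit or range.

### The arm

A 7-joint arm with a two-finger parallel gripper is mounted at the origin on the work surface. World frame = base frame: x ahead of the robot, y to its left, z up, the work surface at z = 0. Lengths are in m, angles in rad, forces in N, time in s.
With the tool pointing down it reaches from about 0.4 to 0.85 m from the base axis. Payload 4.5 kg.
Tool frame: the origin (TCP) lies at the very end of the fingers, on their centre line; the grasp point (between the pads) lies 19 mm behind it; z points along the fingers, y is the line along which they close (so a half turn about z gives the same grasp; the last joint's range is limited). The gripper opens to 88 mm and grips with 3 to 60 N. Pads are 18 mm wide; open, the fingers measure 123 mm over their backs; the gripper's body (75 mm by 187 mm) begins 45 mm behind the grasp point.
Start: joints at [-1.167, 0.689, -0.195, 1.565, 0.157, 0.902, -0.215], TCP at [0.226, 0.583, 0.239] pointing down, gripper open.
Joint ranges: [-3.01, 3.01], [-0.46, 2.08], [-1.47, 1.51], [0.13, 2.56], [-1, 4.14], [0.04, 2.09], [-2.66, 2.66]. Speed limits (rad/s): [2.57, 2.57, 3.14, 3.14, 3.14, 3.14, 3.14].

### API

Orientations are given as a unit quaternion [x, y, z, w].
In Python, from plant import r gives the robot as it stands. The module is installed in compiled form; this text tells all that it offers.
- The arm moves only by the tool step_arm, never from a script. Its argument "increments" is a list of rows, each a list of 2 entries, a list of its own where there are three numbers: the shift along the world's x, y, z in cm, then the turn, a rotation vector about the world's x, y, z in degrees. A call has exactly 10 rows; each row shifts and turns the commanded pose from where the row before left it; what a row does not reach is not made up. A row lasts 1/10 s, in which the tool goes at most 50 mm and 8.59 degrees, less where a joint would pass 70% of its speed; a pose out of reach is approached as far as the arm can. A call is refused whole if a number of a shift passes 5 or a number of a turn 8.59, either way. A call with a gripper value outside its range is refused whole. "fingers" is the opening, from 0 (shut) to 1 (fully open), set as the call begins (left out, the last holds). The fingers move at their own pace and stop on an object; "grip_force" is the grip in N (left out, the last holds). Time passes only in rows, so rows that do not move let the fingers close, or fill a call up. It gives the time, the measured TCP pose, the force, the opening and the grip force at its end, in the units of the state.
- r.get_state(): the state, without advancing time (a new reading comes with each control period).
- r.snapshot(name): name is "side" or "top" or "wrist"; returns (picture, depth): 420x560x3 uint8, red, green, blue; 420x560 float32, m along the optical axis (not along the pixel's ray), 0 where there is no reading.
- r.calibration(name): a dict with "fov_y" (degrees; the focal length in pixels is half the picture's height over the tangent of half this angle, whatever the lens; pixels are square), "cx", "cy" (the principal point, pixels), "R" (3x3) and "t" (3): a world point X has camera coordinates R X + t. Camera axes: x right, y down, z forward; pixel columns grow to the right and rows downward; lengths in m; the calibration is good to about 2 mm. A picture is of the moment at which its call begins: read the wrist's pose just before it. calibration takes no time and is no camera call; for the wrist camera it gives the pose at the moment of the call.
- r.finish_job(): hands the job in; it is judged then, once.
The state is a dict: "clock": time; "q": joint angles; "qd": joint speeds; "joint_torque": joint torques, N m; "tool_pos": TCP position; "eef_rot": TCP orientation; "contact_force": force on the tool from outside, world axes, zero at the start; "moment": the same for the moment, N m; "opening": opening from 0.0 (shut) to 1.0 (fully open); "finger_force": force on a finger pad.
Only numpy, scipy, OpenCV 4.12 (cv2) and the standard library are available. Lean on these libraries where they do the work, as an engineer would, in place of code of your own. Each camera call takes 0.05 s, during which the arm holds its last target. There are 200 camera calls.

## Working session

There is one attempt and no reset: what is moved stays moved. The work goes in short steps, Python scripts to look and compute and a tool call to move; the robot and the scene stay as the last step left them, time stands still between calls to the robot, and variables do not carry over. Pictures are saved under pics/ and viewed, at most 10 in all, crops included, and the job is handed in when it is done.

Besides the shell and the picture viewer there is one more tool, called after ">>>" by a JSON object that holds its "op" and its "data", one argument or row to a line. step_arm: Moves the arm, as the interface text tells. Its arguments: {"type":"object","properties":{"increments":{"type":"array","items":{"type":"array"}},"fingers":{"type":"number"},"grip_force":{"type":"number"}},"required":["increments"]}

```bash
mkdir -p pics
cat > h.py <<'E'
from plant import r
import numpy as np, cv2
def snap(n,f):
    c=r.calibration(n); p,d=r.snapshot(n); cv2.imwrite('pics/'+f+'.png',p[:,:,::-1]); np.savez('pics/'+f,p=p,d=d,R=c['R'],t=c['t'],k=[210/np.tan(np.radians(c['fov_y'])/2),c['cx'],c['cy']])
def cloud(f):
    z=np.load('pics/'+f+'.npz'); d=z['d']; k=z['k']; v,u=np.mgrid[:420,:560]
    X=np.stack([(u-k[1])/k[0]*d,(v-k[2])/k[0]*d,d],-1); W=(X-z['t'])@z['R']; W[d==0]=np.nan
    return W,z['p']
E
python3 -c "
from h import *
snap('top','top1');snap('side','side1')
print(r.get_state()); print(r.calibration('top'));print(r.calibration('side'))
"
```

```text
{'clock': 0.1, 'q': array([-1.16721478,  0.68992121, -0.19451549,  1.56621722,  0.15732803,
        0.90249216, -0.21507655]), 'qd': array([-1.31348851e-03, -9.89595920e-04,  4.58803101e-06, -4.14530578e-03,
        5.05761542e-04,  1.33570849e-03,  6.99708355e-04]), 'joint_torque': array([-2.85207745e-03, -5.28510869e+01, -1.27127063e+00, -1.53841317e+01,
       -5.25166118e-02,  1.93391090e-03,  3.57403587e-05]), 'tool_pos': array([0.22573009, 0.58221686, 0.23798303]), 'eef_rot': array([ 1.83784651e-01,  9.82966188e-01, -8.18243884e-04, -8.15738879e-05]), 'contact_force': array([ 0.36594117, -1.5510349 , -0.42947878]), 'moment': array([-0.01530648,  0.02578931, -0.01120672]), 'finger_force': 0.0, 'opening': 1.001762975531185}
{'fov_y': 54.46206613679898, 'cx': 277.43355148017577, 'cy': 203.8488456022746, 'R': array([[-0.01590149, -0.99967512, -0.01991999],
       [-0.98416705,  0.01916594, -0.17620411],
       [ 0.17652865,  0.01680269, -0.98415207]]), 't': array([0.03344421, 0.51941004, 1.12714159])}
{'fov_y': 50.24636716052214, 'cx': 275.2110603293411, 'cy': 215.43889420451808, 'R': array([[-9.99725662e-01,  1.66669825e-04, -2.34216187e-02],
       [ 1.92058190e-02,  5.78206477e-01, -8.15664396e-01],
       [ 1.34065850e-02, -8.15890460e-01, -5.78051054e-01]]), 't': array([0.51395832, 0.0596683 , 1.47606422])}
```

View pics/top1.png

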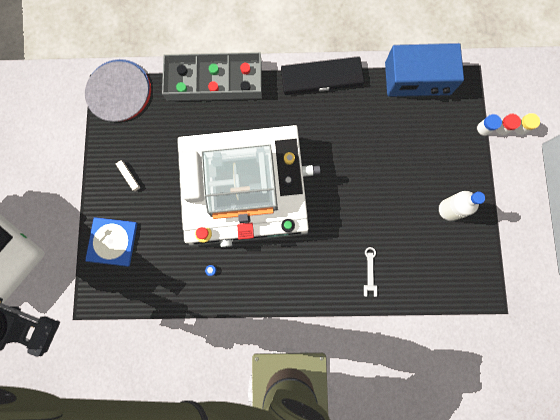

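View pics/side1.png

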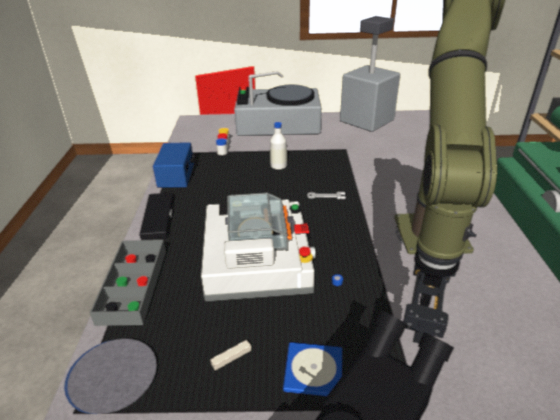

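The top view shows the saw with the red tab at about (245,231), the stop knob at (203,233), the green button at (288,225) and the orange lip at (248,211). The front faces the robot, with a slight yaw. Next I compute positions.

```bash
python3 -c "
from h import *
for f in ['top1','side1']:
    W,p=cloud(f); hsv=cv2.cvtColor(p,cv2.COLOR_RGB2HSV); H,S,V=[hsv[...,i].astype(int) for i in range(3)]
    box=(W[...,0]>.3)&(W[...,0]<.85)&(abs(W[...,1]-.1)<.22)&(W[...,2]>.09)
    for n,m in dict(red=((H<4)|(H>175))&(S>170)&(V>100),green=(H>50)&(H<80)&(S>120)&(V>60),orange=(H>6)&(H<16)&(S>150)&(V>120)).items():
        m=m&box; k,l,st,ce=cv2.connectedComponentsWithStats(m.astype(np.uint8))
        for i in range(1,k):
            if st[i,4]>8: q=W[l==i]; print(f,n,ce[i].round(),st[i,4],np.median(q,0).round(4),np.percentile(q,5,0).round(3),np.percentile(q,95,0).round(3))
    w=(S<40)&(V>150)&box&(W[...,2]<.125)
    q=W[w][:,:2].astype(np.float32); print(cv2.minAreaRect(q), cv2.boxPoints(cv2.minAreaRect(q)).round(3).tolist())
"
```

```text
top1 red [248. 224.] 15 [0.4539 0.1024 0.1186] [0.447 0.092 0.116] [0.457 0.116 0.121]
top1 red [244. 233.] 76 [0.4296 0.1172 0.1189] [0.417 0.095 0.115] [0.446 0.129 0.122]
top1 red [204. 232.] 26 [0.4344 0.2183 0.1293] [0.417 0.211 0.125] [0.444 0.232 0.131]
top1 green [288. 225.] 49 [ 0.4488 -0.0041  0.1213] [ 0.442 -0.012  0.116] [0.459 0.004 0.124]
top1 orange [242. 211.] 145 [0.4838 0.1155 0.1489] [0.477 0.045 0.145] [0.49  0.189 0.152]
((0.5665097236633301, 0.10669828951358795), (0.3148650825023651, 0.370008647441864), 4.777154922485352) [[0.39399999380111694, 0.27799999713897705], [0.42500001192092896, -0.09099999815225601], [0.7390000224113464, -0.06499999761581421], [0.7080000042915344, 0.30399999022483826]]
side1 red [301. 228.] 112 [0.4339 0.1154 0.1179] [0.417 0.096 0.115] [0.453 0.131 0.121]
side1 red [304. 251.] 67 [0.4327 0.2321 0.1285] [0.421 0.218 0.125] [0.443 0.242 0.131]
side1 green [295. 207.] 31 [0.4491 0.0029 0.1193] [ 0.439 -0.005  0.112] [0.458 0.009 0.122]
side1 orange [287. 223.] 103 [0.477  0.1381 0.1486] [0.469 0.05  0.146] [0.485 0.192 0.151]
((0.5714453458786011, 0.12358111143112183), (0.2984550893306732, 0.344661682844162), 4.641757965087891) [[0.4090000092983246, 0.28299999237060547], [0.43700000643730164, -0.05999999865889549], [0.734000027179718, -0.035999998450279236], [0.7059999704360962, 0.3070000112056732]]
```

>>> {"op": "step_arm", "data": {
  "increments": [
    [[0.5, -1.2, 0.2], [0, 0, 1.5]],
    [[1, -3, 0], [0, 0, 3]],
    [[1, -3, 0], [0, 0, 3]],
    [[1, -3, 0], [0, 0, 3]],
    [[1, -3, 0], [0, 0, 3]],
    [[1, -3, 0], [0, 0, 3]],
    [[1, -3, 0], [0, 0, 3]],
    [[1, -3, 0], [0, 0, 3]],
    [[1, -3, 0], [0, 0, 2]],
    [[1, -3, 0], [0, 0, 1.5]]
  ],
  "fingers": 0,
  "grip_force": 5
}}

```text
clock: 1.1
tool_pos: [0.3211, 0.2994, 0.2406]
eef_rot: [-0.043, 0.999, -0.0, -0.0]
contact_force: [0.8, 0.8, 0.1]
opening: 0.113
finger_force: 0.0
```

>>> {"op": "step_arm", "data": {
  "increments": [
    [[1.5, -3, 0], [0, 0, 0]],
    [[1.5, -3, 0], [0, 0, 0]],
    [[1.5, -3, 0], [0, -3, 0]],
    [[1.5, -3, 0], [0, -3, 0]],
    [[1.5, -3, 0], [0, -3, 0]],
    [[1.5, -3, 0], [0, -3, 0]],
    [[0.7, -1, 0], [0, -3, 0]],
    [[0, 0, 0], [0, -3, 0]],
    [[0, 0, 0], [0, -2, 0]],
    [[0, 0, 0], [0, 0, 0]]
  ]
}}

```text
clock: 2.1
tool_pos: [0.4167, 0.1104, 0.2414]
eef_rot: [-0.043, 0.984, -0.009, 0.172]
contact_force: [0.4, -0.8, 0.2]
opening: 0.004
finger_force: 0.0
```

```bash
cat >> h.py <<'E'
from scipy.spatial.transform import Rotation as Ro
def st():
    s=r.get_state(); M=Ro.from_quat(s['eef_rot']).as_matrix()
    print(round(s['clock'],2),'tcp',s['tool_pos'].round(4),'z',M[:,2].round(3),'y',M[:,1].round(3),'F',s['contact_force'].round(2),'op',round(s['opening'],2),'q',s['q'].round(2))
E
python3 -c "
from h import *
st(); snap('wrist','w1')"
```

```text
2.1 tcp [0.4167 0.1104 0.2414] z [ 0.339 -0.004 -0.941] y [-0.081  0.996 -0.033] F [ 0.44 -0.81  0.17] op 0.0 q [-0.7   0.39  0.3   2.43  0.99  0.04  0.24]
```

View pics/w1.png

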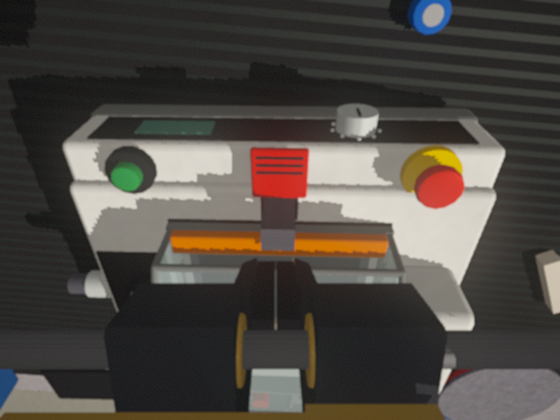

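The wrist view (up is −x) shows the tab at (280,173), the hook at (278,225) and the green button at (127,172), with the fingers closed. I measure the tab from it.

```bash
python3 -c "
from h import *
W,p=cloud('w1'); hsv=cv2.cvtColor(p,cv2.COLOR_RGB2HSV).astype(int);H,S,V=hsv[...,0],hsv[...,1],hsv[...,2]
a=np.radians(4.7);X=np.array([np.cos(a),np.sin(a)]);Y=np.array([-X[1],X[0]])
for n,m in dict(red=((H<5)|(H>174))&(S>150)&(V>90),orange=(H>6)&(H<18)&(S>150)&(V>120),green=(H>50)&(H<80)&(S>120)).items():
    k,l,s,ce=cv2.connectedComponentsWithStats(m.astype(np.uint8))
    for i in range(1,k):
        if s[i,4]>300:
            q=W[l==i];q=q[np.isfinite(q[:,0])]
            sx,sy=q[:,:2]@X,q[:,:2]@Y
            print(n,ce[i].round(),s[i,4],np.median(q,0).round(4),'sx',np.percentile(sx,[2,98]).round(4),'sy',np.percentile(sy,[2,98]).round(4))
print('tcp saw',np.array([.4167,.1104])@X,np.array([.4167,.1104])@Y)
"
```

```text
red [279. 173.] 2490 [0.4348 0.1108 0.1176] sx [0.4237 0.4622] sy [0.0554 0.0939]
red [440. 186.] 1473 [0.4278 0.2235 0.1283] sx [0.4323 0.4602] sy [0.1749 0.2023]
orange [279. 244.] 4045 [0.477  0.1195 0.1476] sx [0.4792 0.4938] sy [-0.0012  0.1506]
green [127. 177.] 612 [ 0.4481 -0.0011  0.1201] sx [0.4386 0.4567] sy [-0.0486 -0.0296]
tcp saw 0.42434481043983235 0.07588499095857318
```

>>> {"op": "step_arm", "data": {
  "increments": [
    [[0.3, 0, -0.5], [0, 0, 0]],
    [[0.3, 0, -1], [0, 0, 0]],
    [[0.3, 0, -1.3], [0, 0, 0]],
    [[0.3, 0, -1.5], [0, 0, 0]],
    [[0.3, 0, -1.5], [0, 0, 0]],
    [[0.2, 0, -1.5], [0, 0, 0]],
    [[0, 0, -1.2], [0, 0, 0]],
    [[0, 0, -0.6], [0, 0, 0]],
    [[0, 0, 0], [0, 0, 0]],
    [[0, 0, 0], [0, 0, 0]]
  ]
}}

```text
clock: 3.15
tool_pos: [0.429, 0.1084, 0.1633]
eef_rot: [-0.041, 0.985, -0.012, 0.168]
contact_force: [0.8, 0.5, 0.6]
opening: 0.005
finger_force: 0.0
```

```bash
python3 -c "
from h import *
st()"
```

```text
3.15 tcp [0.429  0.1084 0.1633] z [ 0.332 -0.01  -0.943] y [-0.076  0.996 -0.037] F [0.75 0.47 0.61] op 0.01 q [-0.25  0.6  -0.34  2.47  2.07  0.41 -0.91]
```

>>> {"op": "step_arm", "data": {
  "increments": [
    [[0.1, 0, -0.3], [0, 0, 0]],
    [[0.1, 0.1, -0.4], [0, 0, 0]],
    [[0.1, 0.1, -0.4], [0, 0, 0]],
    [[0.1, 0, -0.4], [0, 0, 0]],
    [[0.1, 0, -0.4], [0, 0, 0]],
    [[0, 0, -0.4], [0, 0, 0]],
    [[0, 0, -0.4], [0, 0, 0]],
    [[0, 0, -0.2], [0, 0, 0]],
    [[0, 0, -0.1], [0, 0, 0]],
    [[0, 0, 0], [0, 0, 0]]
  ]
}}

```text
clock: 4.15
tool_pos: [0.4337, 0.1103, 0.1329]
eef_rot: [-0.041, 0.985, -0.012, 0.168]
contact_force: [0.2, 0.2, -0.5]
opening: 0.004
finger_force: 0.0
```

```bash
python3 -c "
from h import *
st()"
```

```text
4.15 tcp [0.4337 0.1103 0.1329] z [ 0.331 -0.01  -0.943] y [-0.077  0.996 -0.038] F [ 0.19  0.16 -0.49] op 0.0 q [-0.22  0.69 -0.41  2.48  2.15  0.52 -1.  ]
```

>>> {"op": "step_arm", "data": {
  "increments": [
    [[0, 0, -0.3], [0, 0, 0]],
    [[0, 0, -0.3], [0, 0, 0]],
    [[0, 0, -0.3], [0, 0, 0]],
    [[0, 0, -0.2], [0, 0, 0]],
    [[0, 0, -0.2], [0, 0, 0]],
    [[0, 0, -0.2], [0, 0, 0]],
    [[0, 0, -0.2], [0, 0, 0]],
    [[0, 0, -0.1], [0, 0, 0]],
    [[0, 0, 0], [0, 0, 0]],
    [[0, 0, 0], [0, 0, 0]]
  ]
}}

```text
clock: 5.15
tool_pos: [0.4334, 0.1104, 0.115]
eef_rot: [-0.041, 0.985, -0.012, 0.168]
contact_force: [-2.5, 0.8, 3.7]
opening: 0.008
finger_force: 1.7
```

```bash
python3 -c "
from h import *
st();snap('side','s2')
W,p=cloud('s2'); hsv=cv2.cvtColor(p,cv2.COLOR_RGB2HSV).astype(int);H,S,V=hsv[...,0],hsv[...,1],hsv[...,2]
m=(H>6)&(H<16)&(S>150)&(V>120)&(W[...,0]>.4)&(W[...,0]<.75)&(W[...,2]>.12);q=W[m];print(len(q),np.median(q,0))
"
```

```text
5.15 tcp [0.4334 0.1104 0.115 ] z [ 0.331 -0.01  -0.944] y [-0.077  0.996 -0.038] F [-2.49  0.75  3.69] op 0.01 q [-0.2   0.75 -0.45  2.5   2.2   0.59 -1.05]
200 [0.50142597 0.12874347 0.20977418]
```

>>> {"op": "step_arm", "data": {
  "increments": [
    [[0, 0, 0.3], [0, 0, 0]],
    [[0, 0, 0.7], [0, 0, 0]],
    [[0, 0, 1.2], [0, 0, 0]],
    [[0, 0, 1.5], [0, 0, 0]],
    [[0, 0, 1.5], [0, 0, 0]],
    [[0.2, 0, 1.5], [0, 0, 0]],
    [[0.5, 0, 1.5], [0, -1.5, 0]],
    [[0.7, 0, 0.9], [0, -1.5, 0]],
    [[0.7, 0, 0.2], [0, -1.5, 0]],
    [[0.3, 0, 0], [0, -1.5, 0]]
  ]
}}

```text
clock: 6.2
tool_pos: [0.4593, 0.1107, 0.2092]
eef_rot: [-0.04, 0.974, -0.014, 0.222]
contact_force: [0.8, -0.3, 0.1]
opening: 0.004
finger_force: 0.0
```

```bash
python3 -c "
from h import *
a=np.radians(4.7);X=np.array([np.cos(a),np.sin(a)]);Y=np.array([-X[1],X[0]])
st();snap('side','s3');snap('top','t3')
s=r.get_state()['tool_pos'];print('tcp saw',s[:2]@X,s[:2]@Y)
for f in ['s3','t3']:
    W,p=cloud(f); hsv=cv2.cvtColor(p,cv2.COLOR_RGB2HSV).astype(int);H,S,V=hsv[...,0],hsv[...,1],hsv[...,2]
    m=(H>6)&(H<16)&(S>150)&(V>120)&(W[...,0]>.4)&(W[...,0]<.75)&(W[...,2]>.12);q=W[m];sx=q[:,:2]@X
    print(f,len(q),np.median(q,0),np.percentile(sx,[5,50,95]),np.percentile(q[:,2],[5,50,95]))
im=cv2.imread('pics/s3.png')[150:320,170:370];cv2.imwrite('pics/s3c.png',cv2.resize(im,None,fx=3.5,fy=3.5))
"
```

```text
6.2 tcp [0.4593 0.1107 0.2092] z [ 0.433 -0.009 -0.901] y [-0.072  0.996 -0.045] F [ 0.85 -0.3   0.12] op 0.0 q [-0.29  0.5  -0.28  2.44  2.04  0.4  -0.86]
tcp saw 0.4652911796725444 0.07253772190153185
s3 203 [0.50947379 0.12887378 0.2218735 ] [0.51047592 0.51826066 0.5256791 ] [0.21594737 0.2218735  0.22605735]
t3 302 [0.50938806 0.11257523 0.2228983 ] [0.51113962 0.51753844 0.52479387] [0.21826169 0.2228983  0.22671511]
```

View pics/s3c.png

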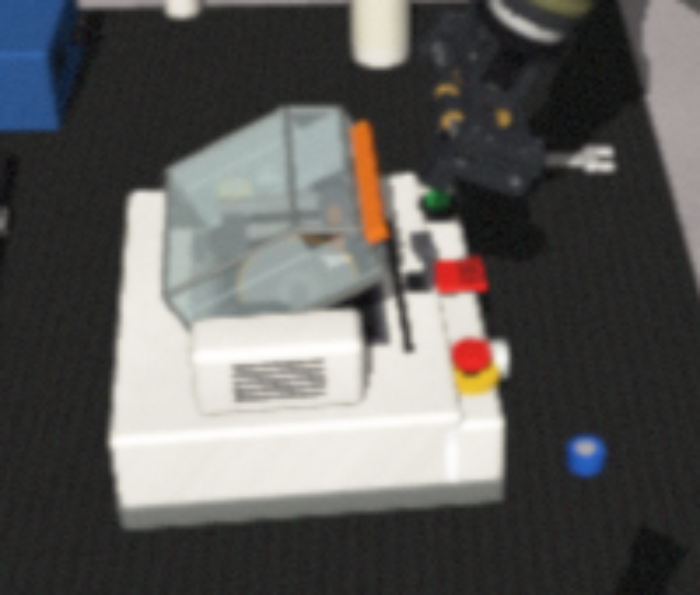

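The side crop shows the hood ajar, with the orange lip at about (370,180) and the gripper in front of it, clear. The measured lip matches the model. Next is the push table.

```bash
python3 -c "
import numpy as np
for f in np.arange(.5,1.61,.1):
    a=np.radians(max(2,25.6-24*(f-.5)/1.0)); t=f+np.radians(8.13)
    C=np.array([.654-.177*np.cos(t)-.005*np.sin(f),.118+.177*np.sin(t)-.005*np.cos(f)])
    T=C-.009*np.array([np.cos(a),np.sin(a)])+.010*np.array([np.sin(a),-np.cos(a)])
    print(round(f,1),np.degrees(a).round(1),T.round(4))
"
```

```text
0.5 25.6 [0.506  0.2067]
0.6 23.2 [0.5164 0.2207]
0.7 20.8 [0.528  0.2337]
0.8 18.4 [0.5409 0.2453]
0.9 16.0 [0.5549 0.2556]
1.0 13.6 [0.5698 0.2644]
1.1 11.2 [0.5855 0.2717]
1.2 8.8 [0.6018 0.2773]
1.3 6.4 [0.6186 0.2813]
1.4 4.0 [0.6357 0.2835]
1.5 2.0 [0.6529 0.2839]
1.6 2.0 [0.6705 0.2823]
```

>>> {"op": "step_arm", "data": {
  "increments": [
    [[0.5, 0.1, -0.2], [0, 0, 0]],
    [[1, 0.1, -0.1], [0, 0, 0]],
    [[1, 0.1, 0], [0, 0, 0]],
    [[0.8, 0, 0], [0, 0, 0]],
    [[0.5, 0.1, 0], [0, 0, 0]],
    [[0.3, 0, 0], [0, 0, 0]],
    [[0.3, 0, 0.3], [0, 0.5, 0]],
    [[0.4, 0, 0.5], [0, 0.9, 0]],
    [[0.4, 0, 0.5], [0, 0.9, 0]],
    [[0, 0, 0], [0, 0, 0]]
  ]
}}

```text
clock: 7.3
tool_pos: [0.5111, 0.1138, 0.219]
eef_rot: [-0.04, 0.979, -0.014, 0.201]
contact_force: [-0.0, -1.0, -1.1]
opening: 0.005
finger_force: 0.4
```

```bash
cat >> h.py <<'E'
a=np.radians(4.7);X=np.array([np.cos(a),np.sin(a)]);Y=np.array([-X[1],X[0]])
def lip(f):
    st();snap('side',f)
    s=r.get_state()['tool_pos'];print('tcp saw',s[:2]@X,s[:2]@Y)
    W,p=cloud(f); hsv=cv2.cvtColor(p,cv2.COLOR_RGB2HSV).astype(int);H,S,V=hsv[...,0],hsv[...,1],hsv[...,2]
    m=(H>6)&(H<18)&(S>150)&(V>100)&(W[...,0]>.4)&(W[...,0]<.75)&(W[...,2]>.12);q=W[m];sx=q[:,:2]@X
    print(f,len(q),np.percentile(sx,[5,50,95]),np.percentile(q[:,2],[5,50,95]))
    im=cv2.imread('pics/'+f+'.png')[150:320,170:370];cv2.imwrite('pics/'+f+'c.png',cv2.resize(im,None,fx=3.5,fy=3.5))
E
python3 -c "
from h import *
lip('s4')"
```

```text
7.3 tcp [0.5111 0.1138 0.219 ] z [ 0.395 -0.012 -0.919] y [-0.073  0.996 -0.044] F [-0.02 -1.01 -1.12] op 0.01 q [-0.51  0.51  0.15  2.27  1.68  0.09 -0.4 ]
tcp saw 0.5178667173371596 0.07212039922277114
s4 207 [0.52470619 0.53254381 0.54001408] [0.23392213 0.23975901 0.2436981 ]
```

>>> {"op": "step_arm", "data": {
  "increments": [
    [[0.2, 0, 0.3], [0, 0.5, 0]],
    [[0.3, 0, 0.4], [0, 0.8, 0]],
    [[0.4, 0.1, 0.4], [0, 0.8, 0]],
    [[0.4, 0, 0.4], [0, 0.8, 0]],
    [[0.4, 0.1, 0.4], [0, 0.8, 0]],
    [[0.4, 0, 0.4], [0, 0.8, 0]],
    [[0.4, 0, 0.4], [0, 0.8, 0]],
    [[0.4, 0.1, 0.3], [0, 0.8, 0]],
    [[0.4, 0, 0.3], [0, 0.8, 0]],
    [[0.4, 0, 0.3], [0, 0.6, 0]]
  ]
}}

```text
clock: 8.35
tool_pos: [0.5448, 0.1165, 0.2515]
eef_rot: [-0.041, 0.989, -0.012, 0.14]
contact_force: [-0.5, 2.2, -0.6]
opening: 0.003
finger_force: 0.4
```

```bash
python3 -c "
from h import *
lip('s5')"
```

```text
8.35 tcp [0.5448 0.1165 0.2515] z [ 0.277 -0.013 -0.961] y [-0.079  0.996 -0.036] F [-0.5   2.21 -0.58] op 0.0 q [-0.08  0.51 -0.43  2.01  0.73  0.51  0.61]
tcp saw 0.5539308421115033 0.07142779518812295
s5 185 [0.55101846 0.56794806 0.57503326] [0.177841   0.26808117 0.27285725]
```

>>> {"op": "step_arm", "data": {
  "increments": [
    [[0.4, 0, 0.4], [0, 0.7, 0]],
    [[0.4, 0.1, 0.3], [0, 0.7, 0]],
    [[0.5, 0, 0.3], [0, 0.7, 0]],
    [[0.5, 0.1, 0.3], [0, 0.7, 0]],
    [[0.5, 0, 0.3], [0, 0.7, 0]],
    [[0.5, 0.1, 0.2], [0, 0.7, 0]],
    [[0.5, 0, 0.2], [0, 0.7, 0]],
    [[0.5, 0.1, 0.2], [0, 0.7, 0]],
    [[0.5, 0, 0.2], [0, 0.7, 0]],
    [[0.5, 0.1, 0.1], [0, 0.7, 0]]
  ]
}}

```text
clock: 9.4
tool_pos: [0.5942, 0.1213, 0.2768]
eef_rot: [-0.042, 0.996, -0.01, 0.08]
contact_force: [-0.1, -0.8, -0.2]
opening: 0.002
finger_force: 0.1
```

```bash
python3 -c "
from h import *
lip('s6')"
```

```text
9.4 tcp [0.5942 0.1213 0.2768] z [ 0.16  -0.013 -0.987] y [-0.082  0.996 -0.026] F [-0.09 -0.78 -0.24] op 0.0 q [ 0.02  0.6  -0.56  1.72  0.53  0.82  0.87]
tcp saw 0.6035805814361918 0.07234221660933851
s6 123 [0.54032939 0.61645591 0.62291168] [0.16980334 0.28761941 0.29284566]
```

View pics/s6c.png

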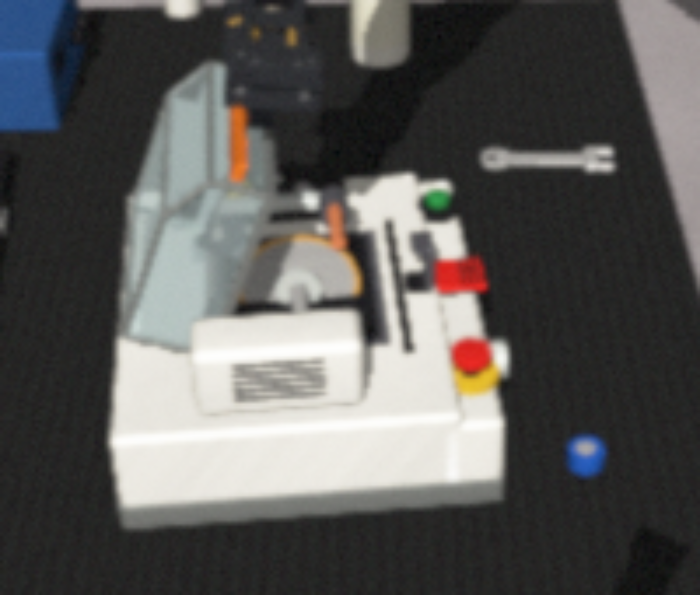

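The picture shows the hood steep at about 1.2 rad, with the gripper just in front of the lip at (240,145). I keep pushing.

>>> {"op": "step_arm", "data": {
  "increments": [
    [[0.5, 0, 0.2], [0, 0.7, 0]],
    [[0.5, 0.1, 0.1], [0, 0.7, 0]],
    [[0.5, 0, 0.1], [0, 0.7, 0]],
    [[0.5, 0.1, 0.1], [0, 0.7, 0]],
    [[0.5, 0, 0.1], [0, 0.7, 0]],
    [[0.5, 0.1, 0.1], [0, 0.7, 0]],
    [[0.5, 0, 0], [0, 0.7, 0]],
    [[0.5, 0.1, 0], [0, 0.7, 0]],
    [[0.5, 0, 0], [0, 0.7, 0]],
    [[0.4, 0, 0], [0, 0.7, 0]]
  ]
}}

```text
clock: 10.45
tool_pos: [0.6433, 0.1255, 0.2835]
eef_rot: [-0.042, 0.999, -0.007, 0.019]
contact_force: [-0.3, 0.2, -0.7]
opening: 0.009
finger_force: 0.0
```

```bash
python3 -c "
from h import *
lip('s7')"
```

```text
10.45 tcp [0.6433 0.1255 0.2835] z [ 0.038 -0.013 -0.999] y [-0.084  0.996 -0.016] F [-0.33  0.21 -0.72] op 0.01 q [ 0.03  0.72 -0.58  1.44  0.45  1.09  1.01]
tcp saw 0.6522382114726726 0.07208030863800374
s7 126 [0.54032298 0.68021579 0.68677341] [0.17026562 0.29165247 0.58410944]
```

>>> {"op": "step_arm", "data": {
  "increments": [
    [[0.3, 0, 0], [0, 0, 0]],
    [[0.3, 0.1, 0], [0, 0, 0]],
    [[0.3, 0, 0], [0, 0, 0]],
    [[0.3, 0, -0.1], [0, 0, 0]],
    [[0.2, 0, 0], [0, 0, 0]],
    [[0.2, 0, 0], [0, 0, 0]],
    [[0.1, 0, 0], [0, 0, 0]],
    [[0.1, 0, 0], [0, 0, 0]],
    [[0, 0, 0], [0, 0, 0]],
    [[0, 0, 0], [0, 0, 0]]
  ]
}}

```text
clock: 11.5
tool_pos: [0.6606, 0.1266, 0.2826]
eef_rot: [-0.043, 0.999, -0.007, 0.019]
contact_force: [-1.7, 0.1, 0.0]
opening: 0.007
finger_force: 0.4
```

```bash
python3 -c "
from h import *
lip('s8')"
```

```text
11.5 tcp [0.6606 0.1266 0.2826] z [ 0.039 -0.013 -0.999] y [-0.085  0.996 -0.016] F [-1.74  0.05  0.02] op 0.01 q [ 0.02  0.74 -0.58  1.38  0.45  1.12  1.03]
tcp saw 0.6687790605032345 0.07197825228795662
s8 109 [0.54044283 0.68141706 0.68705592] [0.17052354 0.29130798 0.57515852]
```

>>> {"op": "step_arm", "data": {
  "increments": [
    [[-0.5, 0, 0], [0, 0, 0]],
    [[-1.5, -0.1, 0.2], [0, 0, 0]],
    [[-2.5, -0.2, 0.5], [0, 0, 0]],
    [[-3, -0.2, 1], [0, 0, 0]],
    [[-3, -0.2, 1.5], [0, 0, 0]],
    [[-3, -0.2, 1.5], [0, 0, 0]],
    [[-3, -0.2, 1], [0, 0, 0]],
    [[-2, 0, 0.5], [0, 0, 0]],
    [[-1, 0, 0], [0, 0, 0]],
    [[0, 0, 0], [0, 0, 0]]
  ]
}}

```text
clock: 12.55
tool_pos: [0.465, 0.1155, 0.3449]
eef_rot: [-0.043, 0.999, -0.007, 0.02]
contact_force: [0.5, -0.9, -1.4]
opening: 0.007
finger_force: 0.0
```

>>> {"op": "step_arm", "data": {
  "increments": [
    [[0, 0, 0], [0, 0, 0]],
    [[0, 0, 0], [0, 0, 0]],
    [[0, 0, 0], [0, 0, 0]],
    [[0, 0, 0], [0, 0, 0]],
    [[0, 0, 0], [0, 0, 0]],
    [[0, 0, 0], [0, 0, 0]],
    [[0, 0, 0], [0, 0, 0]],
    [[0, 0, 0], [0, 0, 0]],
    [[0, 0, 0], [0, 0, 0]],
    [[0, 0, 0], [0, 0, 0]]
  ]
}}

```text
clock: 13.55
tool_pos: [0.4658, 0.1155, 0.3446]
eef_rot: [-0.042, 0.999, -0.007, 0.019]
contact_force: [0.4, -0.2, 0.3]
opening: 0.005
finger_force: 0.0
```

```bash
python3 -c "
from h import *
lip('s9')"
```

```text
13.55 tcp [0.4658 0.1155 0.3446] z [ 0.039 -0.013 -0.999] y [-0.084  0.996 -0.016] F [ 0.37 -0.24  0.29] op 0.0 q [ 0.1   0.4  -0.67  1.85  0.34  0.97  0.94]
tcp saw 0.47373668508737293 0.07695039213564898
s9 139 [0.54044485 0.68223601 0.68714328] [0.168331   0.29164706 0.29395479]
```

View pics/s9.png

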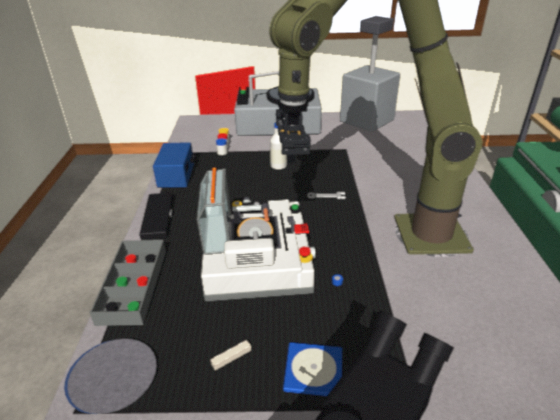

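The hood stands fully open, with the lip at (212,185), and stays there. The saw and loose things are in place and the arm is clear.

```bash
python3 -c "
from plant import r
print(r.finish_job())"
```

```text
the job is handed in; nothing more can be done
None
```

The hood is open on its stop and stayed there after I let go; the release tab sprang it ajar first, the arm is clear of everything, and the job was handed in at about 14 s.

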